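# Hold the warmer's control box for fastening

### The arm

A 6-joint arm with a two-finger parallel gripper is mounted at the origin on the work surface. World frame = base frame: x ahead of the robot, y to its left, z up, the work surface at z = 0. Lengths are in m, angles in rad, forces in N, time in s.
With the tool pointing down it reaches from about 0.275 to 0.825 m from the base axis. Payload 4.9 kg.
Tool frame: the origin (TCP) lies midway between the tips of the shut fingers; the grasp point (between the pads) lies 19 mm behind it (grip_point_offset is the distance from the TCP to the grasp point, in m); z points along the fingers, x is the direction in which the jaws open and shut, and the axes are right-handed (so a half turn about z gives the same grasp; the last joint's range is limited). The gripper opens to 85 mm and grips with 20 to 120 N. Pads are 22 mm wide; open, the fingers measure 114 mm over their backs; the gripper's body (76 mm by 85 mm) begins 54 mm behind the grasp point. The pads swing forward as they close: fully open they stand 13 mm farther back than shut.
Start: joints at [-1.435, 0.326, -0.193, 1.052, 0, 1.437], TCP at [0.147, -0.53, 0.231] pointing down, gripper open.
Joint ranges: [-2.65, 2.65], [-0.97, 1.79], [-1.3, 1.35], [-1.93, 2.1], [-1.47, 1.37], [-3.14, 3.14]. Speed limits (rad/s): [2.57, 2.57, 3.14, 3.14, 3.14, 3.14].

### API

Orientations are given as a rotation vector (axis times angle).
In Python, from cell import * gives the robot as it stands. Calls block until the motion is done:
- movep(position, orientation): joint-space move of the TCP to a pose.
- move_l(position, velocity=0.15, rot=None, until_force=None): straight line of the TCP; rot=None keeps the orientation; velocity is the mean speed in m/s. With until_force (N) it stops when the force on the tool has changed by that much, and returns True; else False.
- set_joints(angles): joint-space move.
- let_go() and grab(newtons=None): open the fingers fully, or close them until they stop; newtons is the grip in N (None keeps the last).
- sleep(seconds).
- ik(position, orientation): joint angles nearest the present ones, or None.
- get_state(): the state.
- grab_frame(name): name is "scene" or "top" or "wrist"; returns a dict with "img" (384x512x3 uint8, red, green, blue), "fx", "fy", "cx", "cy" (pixels), "cam_to_world" (4x4, takes a point from camera to world coordinates); the wrist camera has in their place "T_tool_cam" (4x4, takes a point from camera to tool coordinates, whose origin is the TCP and whose axes are the tool frame's). Camera axes: x right, y down, z forward; pixel columns grow to the right and rows downward; lengths in m; the calibration is good to about 2 mm. A picture is of the moment at which its call begins: read the wrist's pose just before it. There is no depth.
A pose or a line that the arm cannot do raises MotionError and nothing moves.
- sign_off(): hands the job in, once; it reports no verdict.
Trained networks look in the newest picture that a camera, given by its name, has taken for a name from the list of things; names that differ only in an ending like _2 or _b are one class to them, and where a whole thing is asked for, a point or a joint stands for the part that bears it (a point fixed in the world has none). Each returns a list of dicts, best first, with "score" (0 to 1); they miss things now and then, are a little off and sometimes report something else, mostly with a low value. They report only what shows in the picture. A call takes as long as a camera call. They do not tell look-alikes from the thing itself.
- spot_in(camera, name): "centre" ([column, row] in pixels, amid what is visible of it).
- silhouettes(camera, name): "mask" (384x512 bool, what is visible of it) and "centre" ([column, row] in pixels, amid what is visible of it).
- tip_of(camera, name): "centre" ([column, row] in pixels: a listed point, or the origin of a listed thing).
The state is a dict: "clock": time; "q": joint angles; "joint_velocities": joint speeds; "tau": joint torques, N m; "position": TCP position; "eef_rot": TCP orientation; "contact_force": force on the tool from outside, world axes, zero at the start; "wrist_torque": the same for the moment, N m; "finger_gap": opening from 0.0 (shut) to 1.0 (fully open).
Only numpy, scipy, OpenCV 4.12 (cv2) and the standard library are available. Lean on these libraries where they do the work, as an engineer would, in place of code of your own. Each camera call takes 0.05 s, during which the arm holds its last target.

### The job

I want to screw the grey control box down in front of the buffet warming tray: press its open dark cover down until the catch clicks and keeps it shut by itself, let go of it, then slide the box along the counter, hinge end first, square and centred against the copper sprung sensing plate on the tray's front, and push it in until the yellow pointer stands in the middle of the green band (about 10 N). Never push the plate on into the red, and do not disturb the other things on the counter. Finish while still holding the box pressed there, steady, as my third hand: do not let go.

Things in the scene. Friction and masses are not known exactly. Their poses are not given: they have to be found in the camera images.
- control_box: Loose grey box with a dark cover, 100 mm long (its x), 56 mm wide (its y), 50 mm high with the cover shut, about 0.4 kg, lying on the counter. Origin at the centre of its underside; x points to its hinge end, whose flat end face (x = +50 mm) goes against the sensing plate; the other end (x = -50 mm) is nearer the robot.
- box_center (a point): Centre of the control box, 25 mm above its underside, with the box's axes (x to the hinge end, z up). The sides are plain walls up to 44 mm, to be gripped across y here; flat screw ears 4 mm high stick out at both sides near the hinge end (x from +26 to +46 mm, out to y = +-46 mm).
- cover (a joint): Hinge angle of the cover (rad): 0 shut, about 0.6 to 0.95 at the start. The hinge line runs along the box's y at x = +48, z = 44 mm. Friction and a weak spring leave the cover standing open; it springs up again unless caught. A catch inside takes hold in the last 0.1 rad and keeps it shut at 0 to 0.02 rad; pressing it home at the free edge takes about 7 N.
- cover_edge (a point): Where to press: point on the cover's outer (upper) face, mid-width on a yellow stripe, 90 mm from the hinge line and 8 mm from the free edge, 6 mm above the cover's underside (the cover, 98 mm long and 6 mm thick, pivots in its underside plane). The free edge, towards the robot, rises as it opens and swings over towards the hinge; follow its arc down.
- warmer: Fixed steel warming tray with black top, 260 x 500 mm, 60 mm high. Origin on the counter directly under the face of its sensing plate at rest; x points from there into the tray, square to the plate, and y along its front. The tray's front is at x = +50 mm, its top carries the gauge.
- plate_face (a point): Centre of the copper sensing plate's front face, 27 mm above the counter (plate 58 mm wide, 42 mm high, standing upright). Moves with the plate.
- plate (a joint): How far the sensing plate is pushed in (m): 0 at rest, straight along the warmer's x, stop at 0.032. Its spring pushes back with 2 N at 0 and 0.5 N more per mm (10 N at 0.016). A yellow arm on it carries a black pointer over the gauge on the tray's top: it enters the green band at 0.010, leaves it at 0.022, and enters the red at 0.027.
- screw_dish: Small steel dish, 68 mm across, 26 mm high, on the counter to the left of the plate. Origin at its underside. Leave alone.
- screwdriver: Blue-handled screwdriver lying on the counter at the right. Leave alone.
- sauce_bottle: Amber bottle, 60 mm across, 170 mm high, standing at the left. Origin at its underside. Leave alone.
- bowl: White bowl, 120 mm across, 50 mm high, at the right. Origin at its underside. Leave alone.
- cup: Blue cup, 76 mm across, 80 mm high, at the left. Origin at its underside. Leave alone.
Not all that is in view belongs to the job. What is shaped like the control_box but purple or turquoise is not meant.

How it is judged:
By the outcome, as a careful person would: the job done as asked, in the order asked, and still so for the second after the job is handed in, while the arm keeps its last pose, push and grip.
It also fails if it takes over 54 s, if anything falls off the work surface, if the arm or the gripper's body presses on something with over 40 N, if the wrist force passes 120 N, or if a joint passes its speed limit or range.

## Working session

There is one attempt and no reset: what is moved stays moved. The work goes in short steps, each a Python script; the robot and the scene stay as the last script left them, time stands still between calls to the robot, and variables do not carry over. Pictures are saved under pics/ and viewed, and the job is handed in when it is done.

```bash
ls; mkdir -p pics
python3 - <<'E'
from cell import *
import cv2
for n in ["scene","top","wrist"]:
    f=grab_frame(n); cv2.imwrite(f"pics/{n}0.png",f["img"][:,:,::-1])
    print(n,f["fx"],f["fy"],f["cx"],f["cy"]); print(f.get("cam_to_world",f.get("T_tool_cam")))
    for o in ["control_box","box_center","cover","cover_edge","warmer","plate_face","plate"]:
        try: print(o,[(round(d["score"],2),[round(float(c)) for c in d["centre"]]) for d in tip_of(n,o)][:4],[(round(d["score"],2),[round(float(c)) for c in d["centre"]]) for d in spot_in(n,o)][:4])
        except Exception as e: print(o,e)
s=get_state();print(s)
E
```

```text
pics
scene 499.9974686558818 499.9974686558818 258.2774802733205 191.20908927870937
[[ 0.74195025  0.54867184 -0.38531681  0.95973399]
 [ 0.67042543 -0.60176153  0.43406545 -0.56147814]
 [ 0.00629066 -0.58038115 -0.81432067  1.1303286 ]
 [ 0.          0.          0.          1.        ]]
control_box [(0.93, [130, 213]), (0.71, [228, 224]), (0.64, [244, 173]), (0.56, [309, 173])] [(0.9, [129, 213]), (0.86, [230, 220]), (0.69, [309, 165]), (0.65, [244, 164])]
box_center [(0.92, [310, 171]), (0.86, [127, 211]), (0.76, [245, 162]), (0.68, [222, 284])] [(0.86, [309, 168]), (0.84, [126, 215]), (0.81, [245, 166]), (0.66, [232, 220])]
cover it knows: bowl, box_center, control_box, cover_edge, cup, plate_face, sauce_bottle, screw_dish, screwdriver, warmer
cover_edge [(0.77, [109, 204]), (0.72, [296, 168]), (0.62, [233, 150]), (0.57, [227, 199])] [(0.87, [235, 209]), (0.79, [123, 207]), (0.69, [247, 160]), (0.61, [309, 163])]
warmer [(0.7, [307, 241])] [(0.59, [354, 290])]
plate_face [(0.6, [307, 234])] [(0.63, [309, 237])]
plate it knows: bowl, box_center, control_box, cover_edge, cup, plate_
[... 1945 characters left out ...]
armer
{'clock': 1.65, 'q': array([-1.43524011e+00,  3.26184574e-01, -1.92630132e-01,  1.05199783e+00,
       -3.28832286e-06,  1.43661512e+00]), 'joint_velocities': array([ 5.73915721e-05, -7.62458848e-04,  8.39139216e-04,  1.55638199e-04,
       -5.42075028e-04,  8.30701009e-04]), 'tau': array([-1.45662361e-04, -4.43308175e+01,  2.62756723e+01,  9.27756628e-04,
       -2.50698549e-04,  4.17360695e-06]), 'position': array([ 0.14658341, -0.53010902,  0.23127778]), 'eef_rot': array([-2.49995679e+00,  1.90256751e+00,  2.16677894e-05]), 'contact_force': array([ 0.54526263, -0.32319059, -0.3079961 ]), 'wrist_torque': array([ 0.00504577, -0.01181599,  0.01072746]), 'finger_gap': 1.002701110987265}
```

View pics/scene0.png

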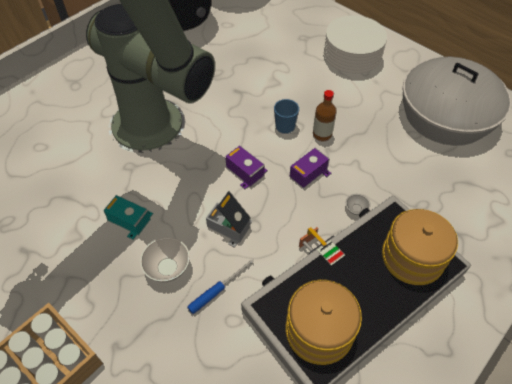

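View pics/top0.png

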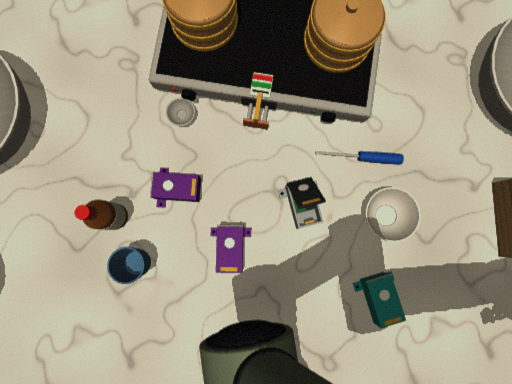

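View pics/wrist0.png

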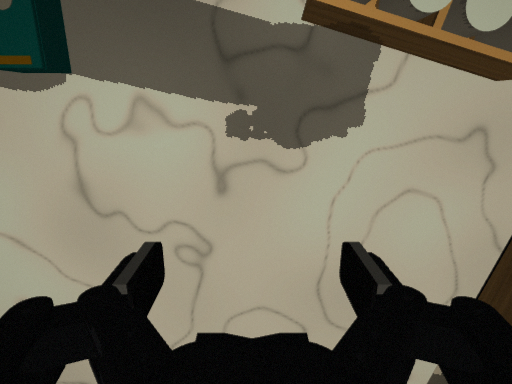

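```bash
cat > h.py <<'E'
import numpy as np, cv2
from cell import *
from scipy.spatial.transform import Rotation as R
def camT(f,s=None):
    if "cam_to_world" in f: return np.array(f["cam_to_world"])
    T=np.eye(4);T[:3,:3]=R.from_rotvec(s["eef_rot"]).as_matrix();T[:3,3]=s["position"]
    return T@np.array(f["T_tool_cam"])
def ray(f,T,px,z):
    d=T[:3,:3]@np.array([(px[0]-f["cx"])/f["fx"],(px[1]-f["cy"])/f["fy"],1.]);o=T[:3,3]
    return o+d*(z-o[2])/d[2]
def proj(f,T,P):
    P=np.atleast_2d(P);c=(P-T[:3,3])@T[:3,:3]
    return np.c_[f["fx"]*c[:,0]/c[:,2]+f["cx"],f["fy"]*c[:,1]/c[:,2]+f["cy"]]
def down(yaw): # tool z down; tool x axis direction at angle yaw in world
    c,s=np.cos(yaw),np.sin(yaw)
    return R.from_matrix(np.array([[c,s,0],[s,-c,0],[0,0,-1]])).as_rotvec()
def wfs(s): return np.round(s["contact_force"],2)
E
python3 - <<'E'
from h import *
for n,c in (("scene",(180,170,360,270)),("top",(170,60,350,270))):
    f=grab_frame(n); im=f["img"][c[1]:c[3],c[0]:c[2],::-1]
    k=min(800/im.shape[1],600/im.shape[0]); cv2.imwrite(f"pics/{n}_c.png",cv2.resize(im,None,fx=k,fy=k,interpolation=cv2.INTER_CUBIC))
f=grab_frame("top");T=camT(f)
for nm,p,z in (("box",(305,203),.03),("plate",(257,126),.04),("gauge",(261,83),.06),("earA",(282,193),0),("dish",(181,112),.0),("scrtip",(316,153),0),("fL",(151,84),.06),("fR",(368,118),.06),("teal",(382,298),.02),("purp",(230,248),.025)): print(nm,ray(f,T,p,z).round(3))
E
```

```text
box [ 0.442 -0.099  0.03 ]
plate [0.615 0.004 0.04 ]
gauge [ 0.706 -0.007  0.06 ]
earA [ 0.468 -0.051  0.   ]
dish [0.664 0.18  0.   ]
scrtip [ 0.56  -0.133  0.   ]
fL [0.708 0.235 0.06 ]
fR [ 0.623 -0.239  0.06 ]
teal [ 0.231 -0.26   0.02 ]
purp [0.347 0.069 0.025]
```

View pics/top_c.png

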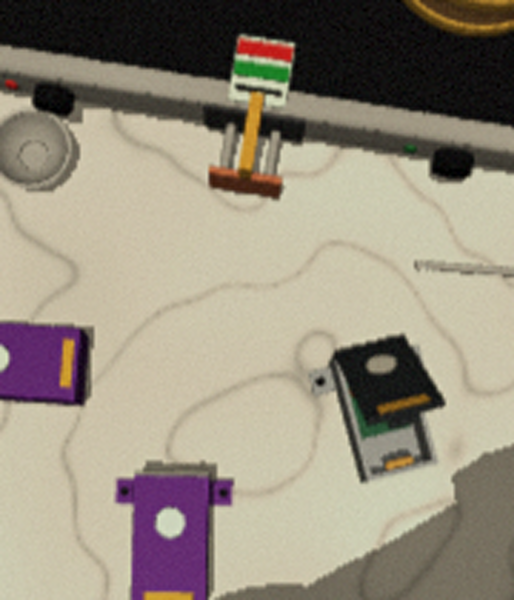

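View pics/scene_c.png

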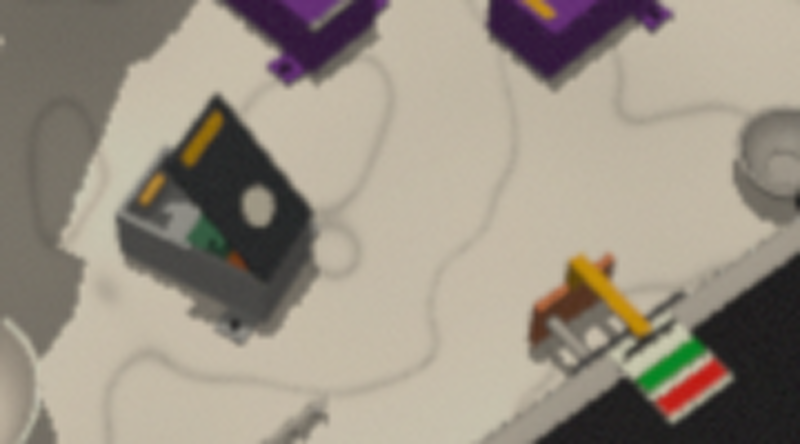

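Run:
```python
from h import *
movep([0.385,-0.10,0.22],down(np.pi/2+0.1))
s=get_state();f=grab_frame("wrist");print(s["position"],s["eef_rot"],s["q"].round(2),s["clock"])
np.savez("w1.npz",T=camT(f,s),**{k:f[k] for k in("img","fx","fy","cx","cy")})
for o in ["control_box","box_center","cover_edge","plate_face"]:
    print(o,[(round(d["score"],2),np.round(d["centre"],1)) for d in tip_of("wrist",o)])
ms=silhouettes("wrist","control_box");print([(m["score"],m["centre"]) for m in ms])
cv2.imwrite("pics/w1.png",cv2.resize(f["img"][:,:,::-1],None,fx=1.5,fy=1.5,interpolation=cv2.INTER_CUBIC))
for n in("top","scene"):
    f=grab_frame(n);np.savez(n+"1.npz",T=camT(f),**{k:f[k] for k in("img","fx","fy","cx","cy")})
```

```text
[ 0.38526    -0.100533    0.22013918] [ 2.10862130e+00  2.32798491e+00 -1.51173291e-05] [-0.44  0.05 -0.57  0.95 -0.   -0.54] 3.5917
control_box [(0.92, array([392.5, 144.7])), (0.91, array([457.1, 256.9])), (0.82, array([251.6, 206.5])), (0.77, array([115.6,   9.3]))]
box_center [(0.77, array([470.2, 266.3])), (0.74, array([249.1, 216.6])), (0.24, array([102.4, 169.1]))]
cover_edge [(0.9, array([251.7, 250.5])), (0.9, array([425.9, 109.6])), (0.71, array([451.6, 269.5]))]
plate_face [(0.46, array([309. , 345.9]))]
[(0.86, [111.3, 28.7]), (0.78, [468.9, 266.6]), (0.67, [405.8, 151.5]), (0.62, [245.5, 219.0])]
```

View pics/w1.png

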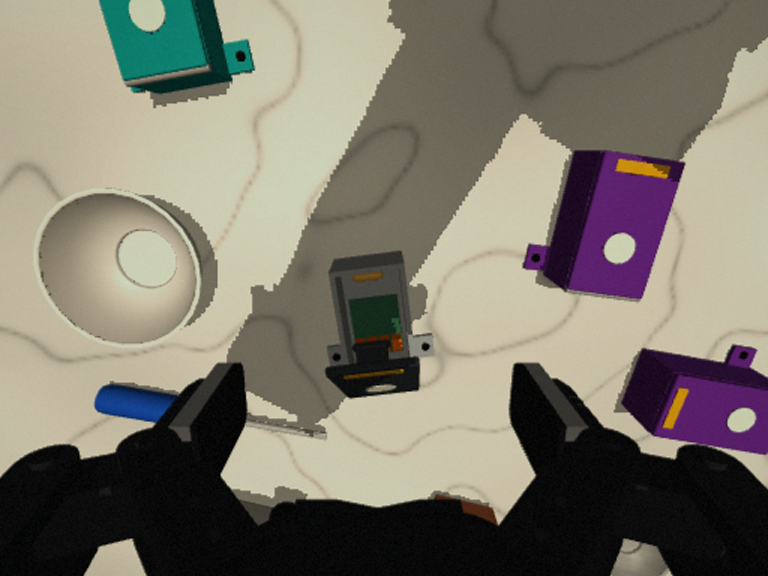

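Run:
```python
import numpy as np,cv2
d=np.load("w1.npz");im=d["img"][150:280,190:310,::-1]
cv2.imwrite("pics/w1c.png",cv2.resize(im,None,fx=4.6,fy=4.6,interpolation=cv2.INTER_CUBIC))
d=np.load("top1.npz");im=d["img"][165:240,265:345,::-1]
a=cv2.resize(im,(480,450),interpolation=cv2.INTER_CUBIC);cv2.imwrite("pics/t1c.png",a)
d=np.load("scene1.npz");im=d["img"][180:260,195:265,::-1]
a=cv2.resize(im,None,fx=7,fy=7,interpolation=cv2.INTER_CUBIC);cv2.imwrite("pics/s1c.png",a)
```

```text
(no output)
```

View pics/w1c.png

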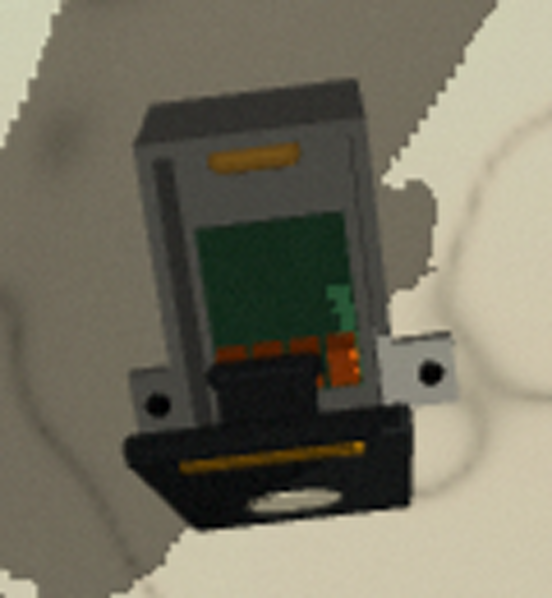

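View pics/t1c.png

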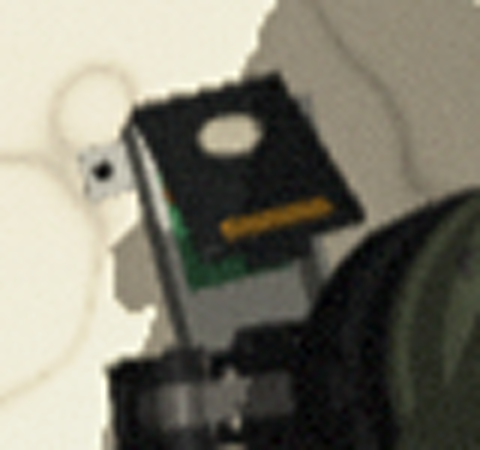

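View pics/s1c.png

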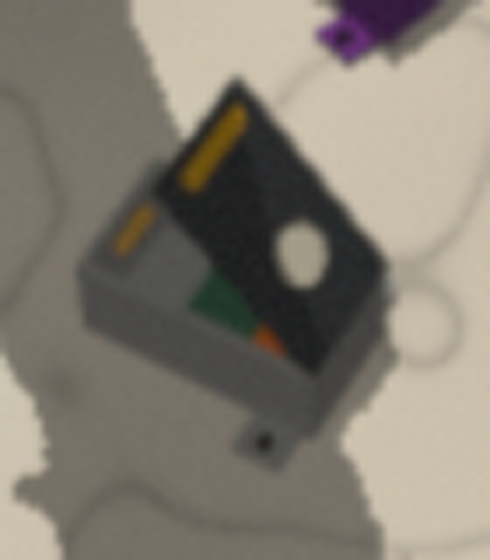

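```bash
cat > fit.py <<'E'
from h import *
from scipy.optimize import least_squares
L=lambda n:dict(np.load(n+".npz"))
W,Tp,S=L("w1"),L("top1"),L("scene1")
obs=[]
def a(cam,sc,off,lst):
    for nm,c in lst: obs.append((cam,nm,(np.array(c)+.5)/sc+off-.5))
a(W,4.6,(190,150),[((-50,-28,44),(135,147)),((-50,28,44),(366,120)),((-50,-28,0),(152,106)),((-50,28,0),(358,80)),
 ("h-",(158,405)),("h+",(430,373)),((26,46,4),(450,334)),((46,46,4),(456,400)),((26,-46,4),(130,372)),("e",(272,458))])
a(Tp,6,(265,165),[("h+",(102,171)),("e",(276,218))])
a(S,7,(195,180),[((-50,-28,44),(80,270)),((-50,-28,0),(88,325)),("h-",(264,440)),("e",(215,150))])
def res(p,full=False):
    x,y,w,t,h=p;out=[]
    for cam,nm,px in obs:
        if nm=="h+":q=(36,h,4)
        elif nm=="h-":q=(36,-h,4)
        elif nm=="e":q=(48-90*np.cos(t)+6*np.sin(t),0,44+90*np.sin(t)+6*np.cos(t))
        else:q=nm
        q=np.array(q)/1000;P=[x+q[0]*np.cos(w)-q[1]*np.sin(w),y+q[0]*np.sin(w)+q[1]*np.cos(w),q[2]]
        out.append(proj(cam,cam["T"],P)[0]-px)
    return np.array(out) if full else np.ravel(out)
r=least_squares(res,[.44,-.1,.2,.8,38],x_scale=[.01,.01,.1,.1,1],loss="soft_l1")
print(r.x.round(4));print(res(r.x,1).round(1))
E
python3 fit.py
```

```text
[ 0.4422 -0.0969  0.2264  0.9065 39.0297]
[[-0.2 -0.1]
 [ 0.1 -0.5]
 [-0.2 -0.3]
 [-0.1 -0.2]
 [ 0.   0. ]
 [ 0.2  0. ]
 [ 0.5  0.8]
 [ 0.6  0.5]
 [-0.3  0.8]
 [ 0.1 -0.2]
 [ 0.4 -0.5]
 [ 0.5 -0.6]
 [-0.9 -0.9]
 [-0.7  0.2]
 [-0.1  0.1]
 [-0.1 -0.6]]
```

```bash
cat >> h.py <<'E'
BX=np.array([0.4422,-0.0969]);BW=0.2264
def b2w(x,y,z):
    c,s=np.cos(BW),np.sin(BW);return [BX[0]+x*c-y*s,BX[1]+x*s+y*c,z]
E
python3 - <<'E'
from h import *
def P(t): return b2w((48-90*np.cos(t)+6*np.sin(t)+4+7*min(1,t/.4))/1000,0,(44+90*np.sin(t)+6*np.cos(t))/1000)
o=down(np.pi/2+BW)
grab(20)
p=P(.907);print(ik(p,o));p[2]+=.025
movep(p,o)
s=get_state();print(s["clock"],s["position"].round(4),wfs(s),s["finger_gap"])
for t in (.95,.8,.6,.4,.25,.12):
    hit=move_l(P(t),velocity=.08,until_force=20);s=get_state();print(t,hit,s["position"].round(4),wfs(s))
    if hit: break
else:
    p=P(0);p[2]=.046
    hit=move_l(p,velocity=.03,until_force=16);s=get_state();print("end",hit,s["position"].round(4),wfs(s),s["clock"])
f=grab_frame("top");cv2.imwrite("pics/t2.png",cv2.resize(f["img"][140:260,240:380,::-1],None,fx=4,fy=4))
f=grab_frame("scene");cv2.imwrite("pics/s2.png",cv2.resize(f["img"][150:270,170:310,::-1],None,fx=4,fy=4))
E
```

```text
[-0.36865231  0.27986996 -0.58146456  0.70946181  0.         -0.59505231]
5.2417 [ 0.4494 -0.0947  0.143 ] [-0.64 -1.06 -0.09] 0.0016884587983518131
0.95 False [ 0.4532 -0.0945  0.1213] [ 0.24 -0.07  0.89]
0.8 False [ 0.4424 -0.0968  0.113 ] [ 0.57 -0.87 -0.12]
0.6 False [ 0.4303 -0.0995  0.0997] [0.17 0.85 0.45]
0.4 False [ 0.421  -0.1016  0.0845] [-0.22 -0.02 -0.23]
0.25 False [ 0.4133 -0.1034  0.072 ] [-0.88  0.09  0.07]
0.12 False [ 0.4091 -0.1049  0.061 ] [ 1.19 -0.89  0.81]
end True [ 0.4064 -0.1054  0.0494] [-3.91  2.39 17.77] 7.85
```

Run:
```python
from h import *
o=down(np.pi/2+BW)
s=get_state();p=list(s["position"]);p[2]=.11
move_l(p,velocity=.15)
let_go()
movep(b2w(-.03,0,.17),o)
s=get_state();f=grab_frame("wrist");T=camT(f,s);np.savez("w2.npz",T=T,**{k:f[k] for k in("img","fx","fy","cx","cy")})
print(s["clock"],wfs(s))
print([(round(d["score"],2),np.round(d["centre"],1),ray(f,T,d["centre"],.05).round(4)) for d in tip_of("wrist","cover_edge")],b2w(-.042,0,.05))
f2=grab_frame("scene");np.savez("scene2.npz",T=camT(f2),**{k:f2[k] for k in("img","fx","fy","cx","cy")})
im=f["img"].copy()
for q in [(-50,-28,0),(-50,28,0),(-50,-28,50),(-50,28,50),(50,28,50),(50,-28,50),(36,39,4),(36,-39,4),(-42,0,50)]:
    x=proj(f,T,b2w(q[0]/1000,q[1]/1000,q[2]/1000))[0];cv2.circle(im,tuple(int(v) for v in x.round()),2,(255,0,0),1)
cv2.imwrite("pics/w2.png",cv2.resize(im[:,:,::-1],None,fx=1.5,fy=1.5,interpolation=cv2.INTER_CUBIC))
a=f2["img"][150:300,170:350,::-1];cv2.imwrite("pics/s2.png",cv2.resize(a,None,fx=4,fy=4,interpolation=cv2.INTER_CUBIC))
```

```text
9.6417 [-0.99  0.78  0.14]
[(0.94, array([252.4, 174.6]), array([ 0.4047, -0.1055,  0.05  ])), (0.79, array([480.4, 107.3]), array([0.304 , 0.0695, 0.05  ])), (0.62, array([474.1, 298.5]), array([0.4809, 0.1463, 0.05  ]))] [np.float64(0.4012718062754312), np.float64(-0.10632777590124876), 0.05]
```

View pics/w2.png

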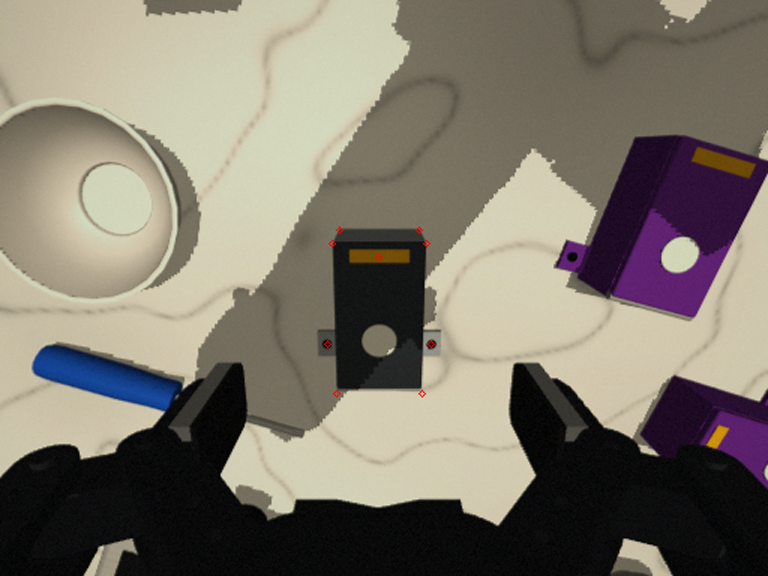

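View pics/s2.png

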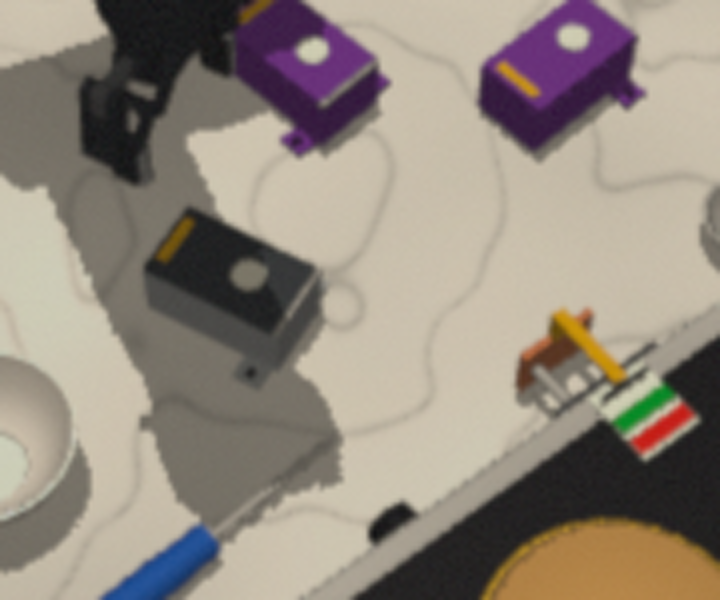

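Run:
```python
from h import *
movep([0.575,0.003,0.17],down(np.pi/2-.18))
s=get_state();f=grab_frame("wrist");T=camT(f,s);np.savez("w3.npz",T=T,**{k:f[k] for k in("img","fx","fy","cx","cy")})
print(s["clock"],s["position"])
for o in("plate_face","warmer"):print(o,[(round(d["score"],2),np.round(d["centre"],1),ray(f,T,d["centre"],.027*(o=="plate_face")).round(4)) for d in tip_of("wrist",o)])
f2=grab_frame("scene");T2=camT(f2)
for o in("plate_face","warmer"):print(o,[(round(d["score"],2),np.round(d["centre"],1),ray(f2,T2,d["centre"],.027*(o=="plate_face")).round(4)) for d in tip_of("scene",o)])
np.savez("scene3.npz",T=camT(f2),**{k:f2[k] for k in("img","fx","fy","cx","cy")})
cv2.imwrite("pics/w3.png",cv2.resize(f["img"][:,:,::-1],None,fx=1.5,fy=1.5,interpolation=cv2.INTER_CUBIC))
```

```text
10.5917 [0.57359195 0.00282623 0.16882142]
plate_face [(0.81, array([262. , 224.1]), array([0.6212, 0.0048, 0.027 ]))]
warmer [(0.67, array([263. , 215.2]), array([0.6223, 0.0066, 0.    ]))]
plate_face [(0.58, array([307.7, 237.1]), array([0.6268, 0.005 , 0.027 ]))]
warmer [(0.94, array([303.9, 243.8]), array([ 0.6239, -0.0034,  0.    ]))]
```

View pics/w3.png

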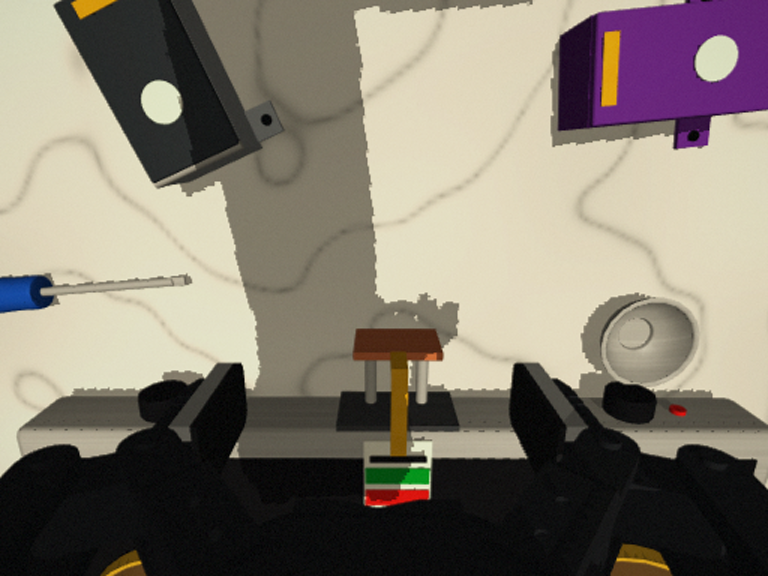

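Run:
```python
import numpy as np,cv2
d=np.load("w3.npz");im=d["img"][210:290,220:310,::-1]
cv2.imwrite("pics/w3c.png",cv2.resize(im,None,fx=7,fy=7,interpolation=cv2.INTER_CUBIC))
d=np.load("w3.npz");im=d["img"][255:310,5:475,::-1]
cv2.imwrite("pics/w3d.png",cv2.resize(im,None,fx=1.7,fy=6,interpolation=cv2.INTER_CUBIC))
d=np.load("scene2.npz");im=d["img"][215:275,285:365,::-1]
cv2.imwrite("pics/s3c.png",cv2.resize(im,None,fx=8,fy=8,interpolation=cv2.INTER_CUBIC))
```

```text
(no output)
```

View pics/w3c.png

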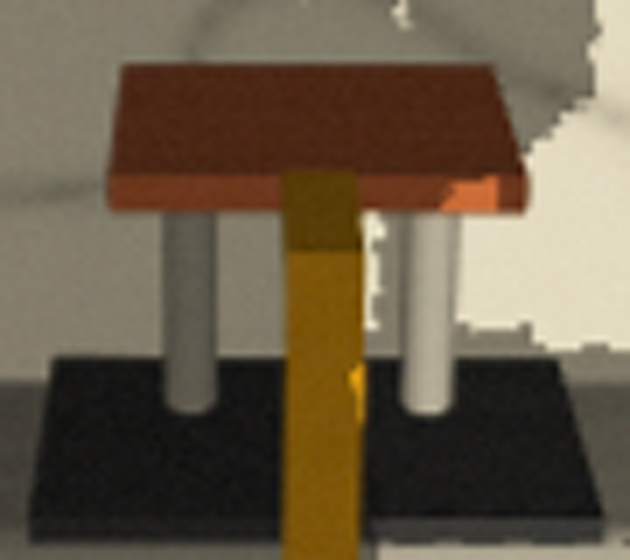

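View pics/w3d.png

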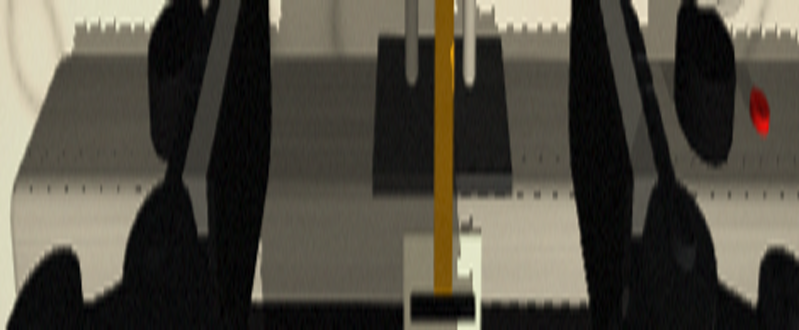

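View pics/s3c.png

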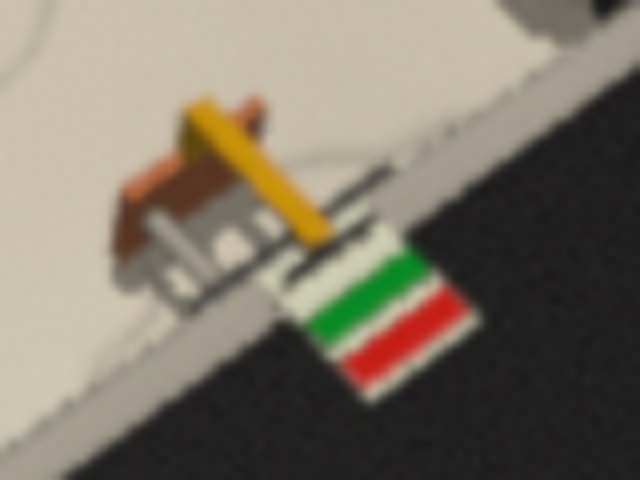

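Run:
```python
from h import *
from scipy.optimize import least_squares
L=lambda n:dict(np.load(n+".npz"))
W=L("w3");g=cv2.GaussianBlur(cv2.cvtColor(W["img"],cv2.COLOR_RGB2GRAY),(3,3),0).astype(float)
E=[]
for c in list(range(24,84,4))+list(range(166,222,4))+list(range(308,340,4)):
    d=np.diff(g[278:296,c]);k=d.argmax();E.append((c+0.,278+k+.5,d[k]))
E=np.array(E);print(E.round(1).tolist())
E=E[E[:,2]>6]
obs=[((0,-29,48),(108,176)),((0,29,48),(527,174)),((0,-29,6),(121,65)),((0,29,6),(492,65))]
def tw(p,q):
    x,y,w=p;q=np.array(q)/1000;return [x+q[0]*np.cos(w)-q[1]*np.sin(w),y+q[0]*np.sin(w)+q[1]*np.cos(w),q[2]]
def res(p):
    o=[]
    for q,px in obs:o+=list(proj(W,W["T"],tw(p,q))[0]-((np.array(px)+.5)/7+(220,210)-.5))
    a=proj(W,W["T"],tw(p,(50,-250,60)))[0];b=proj(W,W["T"],tw(p,(50,250,60)))[0]
    n=np.array([-(b-a)[1],(b-a)[0]])/np.linalg.norm(b-a)
    o+=list(((E[:,:2]-a)@n)*.3)
    return np.array(o)
r=least_squares(res,[.62,.005,-.18],loss="soft_l1");print(r.x.round(4));print(r.fun.round(2))
r2=least_squares(lambda p:res(p)[:8],[.62,.005,-.18]);print("plate only",r2.x.round(4),r2.fun.round(2))
e=np.array([ray(W,W["T"],q,.06)[:2] for q in E[:,:2]]);m=np.polyfit(e[:,1],e[:,0],1);print("edge yaw",-np.arctan(m[0]))
```

```text
[[24.0, 286.5, 19.0], [28.0, 284.5, 18.0], [32.0, 286.5, 19.0], [36.0, 285.5, 18.0], [40.0, 285.5, 19.0], [44.0, 286.5, 23.0], [48.0, 284.5, 18.0], [52.0, 286.5, 17.0], [56.0, 284.5, 17.0], [60.0, 285.5, 18.0], [64.0, 286.5, 21.0], [68.0, 284.5, 17.0], [72.0, 284.5, 17.0], [76.0, 286.5, 17.0], [80.0, 285.5, 18.0], [166.0, 284.5, 5.0], [170.0, 284.5, 6.0], [174.0, 284.5, 5.0], [178.0, 284.5, 6.0], [182.0, 284.5, 5.0], [186.0, 284.5, 5.0], [190.0, 284.5, 5.0], [194.0, 284.5, 6.0], [198.0, 285.5, 6.0], [202.0, 285.5, 6.0], [206.0, 284.5, 6.0], [210.0, 284.5, 6.0], [214.0, 285.5, 7.0], [218.0, 285.5, 7.0], [308.0, 287.5, 18.0], [312.0, 287.5, 23.0], [316.0, 285.5, 20.0], [320.0, 287.5, 27.0], [324.0, 286.5, 20.0], [328.0, 285.5, 20.0], [332.0, 287.5, 24.0], [336.0, 286.5, 20.0]]
[ 0.6236  0.0066 -0.1857]
[-0.31 -0.39  0.32  0.31 -0.03 -0.75  0.03 -0.39  0.27 -0.33  0.26 -0.05
 -0.06  0.23 -0.38  0.22 -0.39 -0.1   0.19 -0.42 -0.42  0.17 -0.14 -0.41
 -0.42  0.   -0.01 -0.61 -0.02 -0.33 -0.64 -0.05 -0.35]
plate only [ 0.6239  0.0065 -0.1755] [-0.3   0.2   0.31  0.34 -0.03 -0.22  0.02 -0.36]
edge yaw -0.18252633127549084
```

Run:
```python
from h import *
o=down(np.pi/2+BW)
movep(b2w(0,0,.10),o)
move_l(b2w(0,0,.005),velocity=.12,until_force=10)
s=get_state();print(s["clock"],s["position"].round(4),np.array(b2w(0,0,.005)).round(4),wfs(s),s["finger_gap"])
grab(50);sleep(.1)
s=get_state();print(s["clock"],s["position"].round(4),wfs(s),s["finger_gap"],s["q"].round(3))
f=grab_frame("scene");a=f["img"][150:300,170:350,::-1];cv2.imwrite("pics/s4.png",cv2.resize(a,None,fx=4,fy=4,interpolation=cv2.INTER_CUBIC))
PX=np.array([.6237,.0066]);w=-.182
for d in(.08,.034):
    p=PX-d*np.array([np.cos(w),np.sin(w)]);print(ik([*p,.005],down(np.pi/2+w)))
```

```text
12.5833 [ 0.4429 -0.0969  0.0054] [ 0.4422 -0.0969  0.005 ] [-0.08 -0.25  0.07] 0.9994565655889633
13.0667 [ 0.4429 -0.0973  0.0058] [-0.49 -0.85  5.09] 0.649674901003836 [-0.379  0.452 -0.71   0.407 -0.    -0.606]
[-0.09669494  0.57323266 -0.46681467  0.530749    0.          0.08530506]
[-0.10338272  0.63413519 -0.34048392  0.59617722  0.          0.07861728]
```

View pics/s4.png

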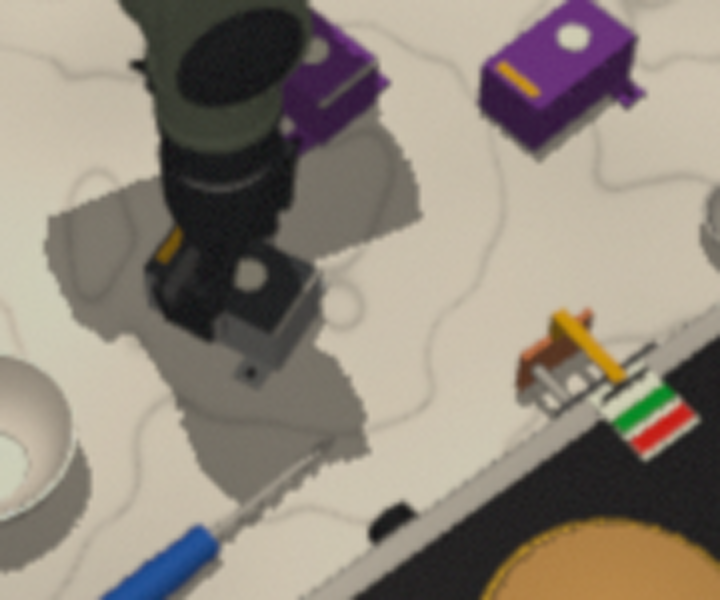

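Run:
```python
from h import *
PX=np.array([.6237,.0066]);w=-.182;u=np.array([np.cos(w),np.sin(w)])
move_l([*(PX-.085*u),.0056],velocity=.08,rot=down(np.pi/2+w))
s=get_state();print(s["clock"],s["position"].round(4),wfs(s),s["finger_gap"])
f=grab_frame("wrist");T=camT(f,s);np.savez("w5.npz",T=T,**{k:f[k] for k in("img","fx","fy","cx","cy")})
im=f["img"].copy()
cv2.imwrite("pics/w5.png",cv2.resize(im[:,:,::-1],None,fx=1.5,fy=1.5,interpolation=cv2.INTER_CUBIC))
for n,c in(("scene",(250,200,350,275)),("top",(210,60,310,160))):
    f=grab_frame(n);np.savez(n+"5.npz",T=camT(f),**{k:f[k] for k in("img","fx","fy","cx","cy")})
    cv2.imwrite(f"pics/{n}5.png",cv2.resize(f["img"][c[1]:c[3],c[0]:c[2],::-1],None,fx=6,fy=6,interpolation=cv2.INTER_CUBIC))
```

```text
15.1917 [0.5387 0.0208 0.0059] [-4.82 -4.08  4.62] 0.6458761041761686
```

View pics/w5.png

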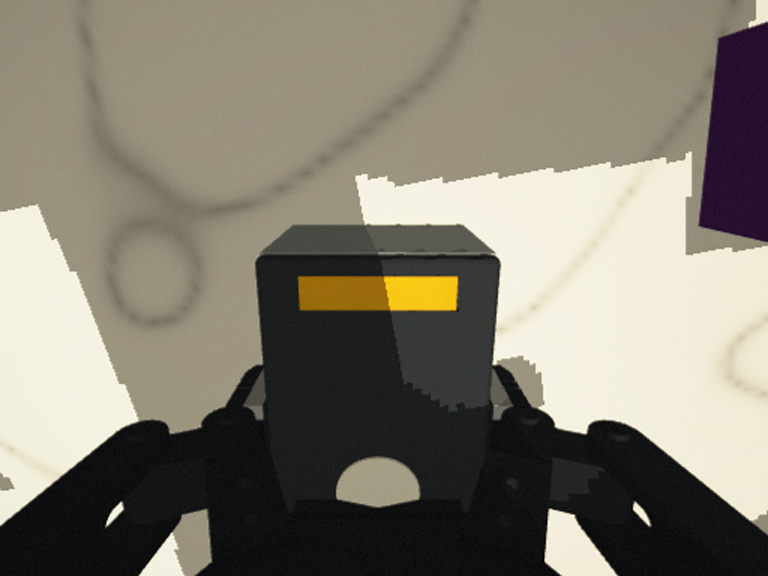

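View pics/scene5.png

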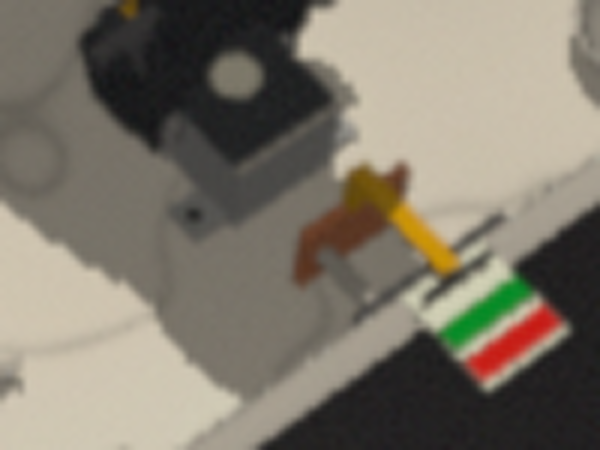

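View pics/top5.png

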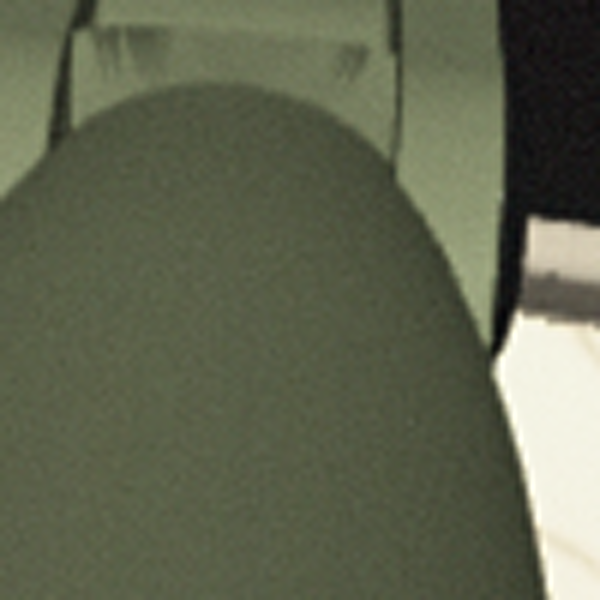

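```bash
cat >> h.py <<'E'
PX=np.array([.6237,.0066]);PW=-.182;U=np.array([np.cos(PW),np.sin(PW)]);V=np.array([-U[1],U[0]])
def wf(s):
    d=s["position"][:2]-PX;m=R.from_rotvec(s["eef_rot"]).as_matrix();F=s["contact_force"]
    return dict(t=round(s["clock"],2),x=round(1e3*d@U,2),y=round(1e3*d@V,2),z=round(1e3*s["position"][2],2),yaw=round(np.arctan2(m[1,0],m[0,0])-np.pi/2-PW,4),Fx=round(F[:2]@U,1),Fy=round(F[:2]@V,1),Fz=round(F[2],1),tz=round(s["wrist_torque"][2],2))
def go(x,y,v=.03,z=.0056,**k):
    return move_l([*(PX+x*U+y*V),z],velocity=v,rot=down(np.pi/2+PW),**k)
E
python3 - <<'E'
from h import *
print(wf(get_state()))
go(-.062,0.0005);sleep(.2)
s=get_state();print(wf(s))
f=grab_frame("scene");T=camT(f);im=f["img"][200:275,250:350].copy();k=7
im=cv2.resize(im,None,fx=k,fy=k,interpolation=cv2.INTER_CUBIC)
def tw(o,a,q):q=np.array(q)/1e3;c,s_=np.cos(a),np.sin(a);return [o[0]+q[0]*c-q[1]*s_,o[1]+q[0]*s_+q[1]*c,q[2]]
def dot(P,col):
    x=(proj(f,T,P)[0]-(250,200)+.5)*k-.5;cv2.circle(im,tuple(int(v) for v in x.round()),4,col,1)
for q in[(0,-29,48),(0,29,48),(0,-29,6),(0,0,48)]:dot(tw(PX,PW,q),(0,0,255))
e=wf(s);bo=s["position"][:2]-.0007*U
for q in[(50,-28,44),(50,28,44),(50,-28,0),(36,-39,4)]:dot(tw(bo,PW+e["yaw"],q),(255,0,0))
cv2.imwrite("pics/s6.png",im[:,:,::-1])
E
```

```text
{'t': 15.34, 'x': np.float64(-86.25), 'y': np.float64(-1.38), 'z': np.float64(5.87), 'yaw': np.float64(-0.001), 'Fx': np.float64(-3.6), 'Fy': np.float64(-4.3), 'Fz': np.float64(5.0), 'tz': np.float64(-0.02)}
{'t': 16.46, 'x': np.float64(-64.61), 'y': np.float64(0.45), 'z': np.float64(5.85), 'yaw': np.float64(-0.0), 'Fx': np.float64(-8.2), 'Fy': np.float64(1.0), 'Fz': np.float64(8.7), 'tz': np.float64(-0.12)}
```

View pics/s6.png

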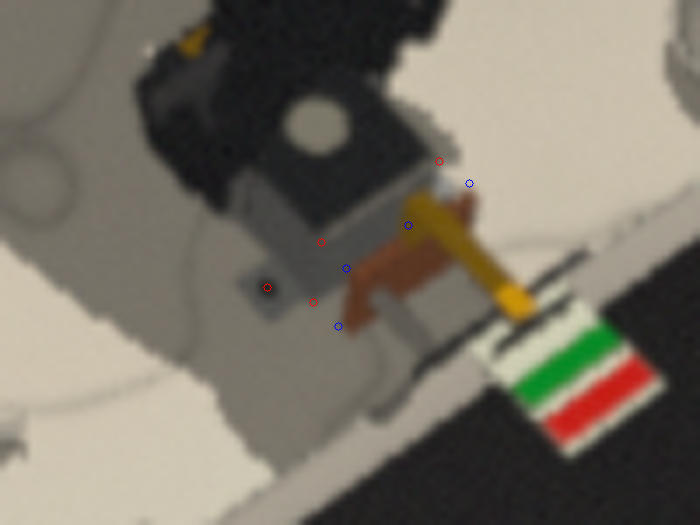

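Run:
```python
from h import *
go(-.060,0.0002,z=.0061);sleep(.1)
print(wf(get_state()))
for x in (-.055,-.052,-.050,-.048,-.046,-.044,-.042,-.040):
    go(x,0.0002,v=.02,z=.0061);s=get_state();print(x,*[str(v) for v in wf(s).values()])
f=grab_frame("scene");im=f["img"][200:275,250:350]
cv2.imwrite("pics/s7.png",cv2.resize(im[:,:,::-1],None,fx=7,fy=7,interpolation=cv2.INTER_CUBIC))
```

```text
{'t': 16.86, 'x': np.float64(-60.74), 'y': np.float64(0.15), 'z': np.float64(5.84), 'yaw': np.float64(-0.0001), 'Fx': np.float64(-2.5), 'Fy': np.float64(0.6), 'Fz': np.float64(0.4), 'tz': np.float64(-0.09)}
-0.055 17.26 -54.34 0.15 5.89 -0.0 0.2 -0.5 -4.3 0.07
-0.052 17.56 -51.61 0.19 5.99 -0.0 -0.1 -0.0 -4.7 -0.02
-0.05 17.81 -49.68 0.18 6.05 -0.0001 -0.4 -0.2 -4.5 -0.01
-0.048 18.06 -48.59 0.23 5.91 0.0001 -1.5 -0.2 -4.3 0.06
-0.046 18.31 -46.79 0.22 5.87 0.0001 -4.0 -0.1 -2.8 0.06
-0.044 18.56 -44.72 0.2 5.9 0.0001 -5.0 0.7 -2.1 -0.05
-0.042 18.81 -42.84 0.21 5.89 0.0002 -6.2 -0.2 -2.2 -0.03
-0.04 19.06 -41.2 0.21 5.9 0.0002 -6.1 -0.1 -1.7 0.04
```

View pics/s7.png

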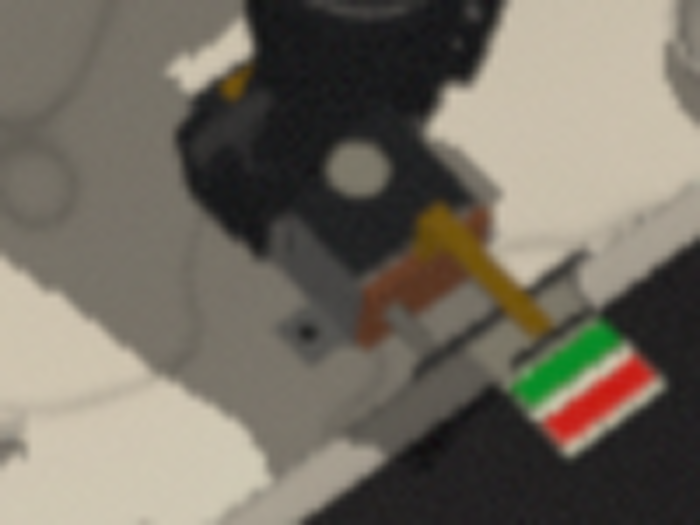

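Run:
```python
from h import *
for x in (-.038,-.036,-.034):
    go(x,0.0000,v=.015,z=.0058);s=get_state();print(x,*[str(v) for v in wf(s).values()])
sleep(.2);print(*[str(v) for v in wf(get_state()).values()])
f=grab_frame("scene");im=f["img"][215:275,280:350]
cv2.imwrite("pics/s8.png",cv2.resize(im[:,:,::-1],None,fx=10,fy=10,interpolation=cv2.INTER_CUBIC))
```

```text
-0.038 19.39 -40.03 0.2 5.87 0.0002 -9.6 1.6 4.0 -0.06
-0.036 19.68 -38.17 0.2 5.9 0.0004 -10.1 1.0 4.4 -0.03
-0.034 19.96 -36.62 0.21 5.89 0.0003 -10.9 0.9 5.8 -0.01
20.16 -36.61 0.22 5.88 0.0004 -10.8 1.1 5.1 0.01
```

View pics/s8.png

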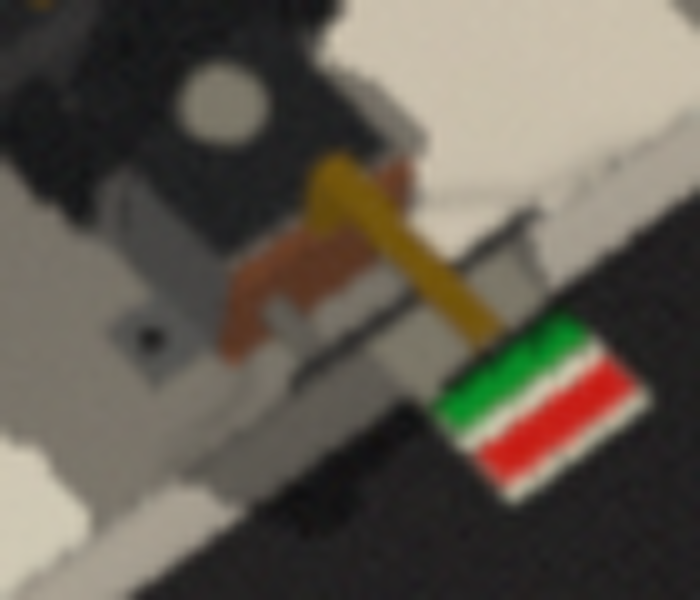

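Run:
```python
from h import *
for x in (-.032,-.030):
    go(x,0.0000,v=.012,z=.0058);s=get_state();print(x,*[str(v) for v in wf(s).values()])
sleep(.2);s=get_state();print(*[str(v) for v in wf(s).values()])
f=grab_frame("scene");np.savez("scene9.npz",T=camT(f),**{k:f[k] for k in("img","fx","fy","cx","cy")});im=f["img"][215:275,280:350]
cv2.imwrite("pics/s9.png",cv2.resize(im[:,:,::-1],None,fx=10,fy=10,interpolation=cv2.INTER_CUBIC))
```

```text
-0.032 20.52 -35.08 0.2 5.87 0.0004 -12.4 1.1 6.0 -0.05
-0.03 20.84 -33.44 0.2 5.9 0.0004 -11.9 1.1 7.3 -0.02
21.04 -33.4 0.23 5.91 0.0004 -13.7 -0.5 7.2 -0.01
```

View pics/s9.png

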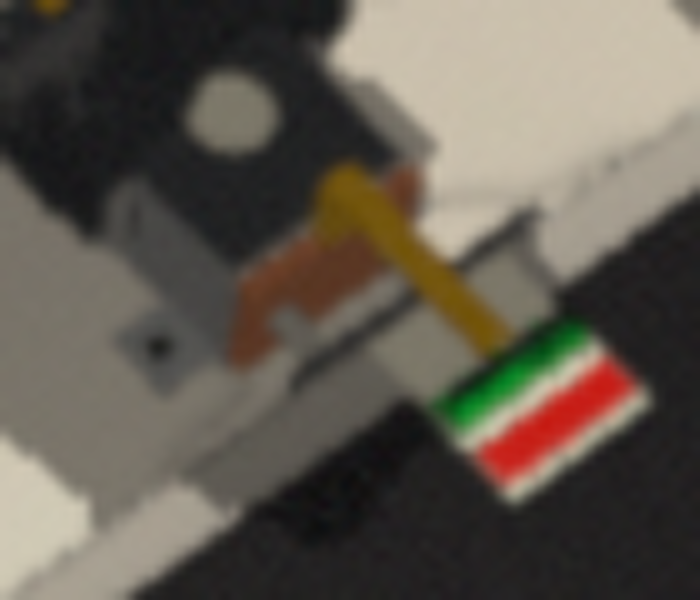

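```bash
cat > gauge.py <<'E'
from h import *
def rect(d,z=.062):
    xs=np.arange(40,110,.2);ys=np.arange(-25,25,.2)
    X,Y=np.meshgrid(xs,ys,indexing="ij")
    P=np.c_[(PX[None]+X.reshape(-1,1)/1e3*U+Y.reshape(-1,1)/1e3*V),np.full(X.size,z)]
    q=proj(d,d["T"],P).astype(np.float32)
    return cv2.remap(d["img"],q[:,0].reshape(X.shape),q[:,1].reshape(X.shape),cv2.INTER_CUBIC)
if __name__=="__main__":
    a=[rect(dict(np.load(n+".npz"))) for n in("scene2","scene9")]
    cv2.imwrite("pics/g.png",cv2.resize(np.hstack(a)[:,:,::-1],None,fx=1.5,fy=1.5))
E
python3 gauge.py
```

```text
(no output)
```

View pics/g.png

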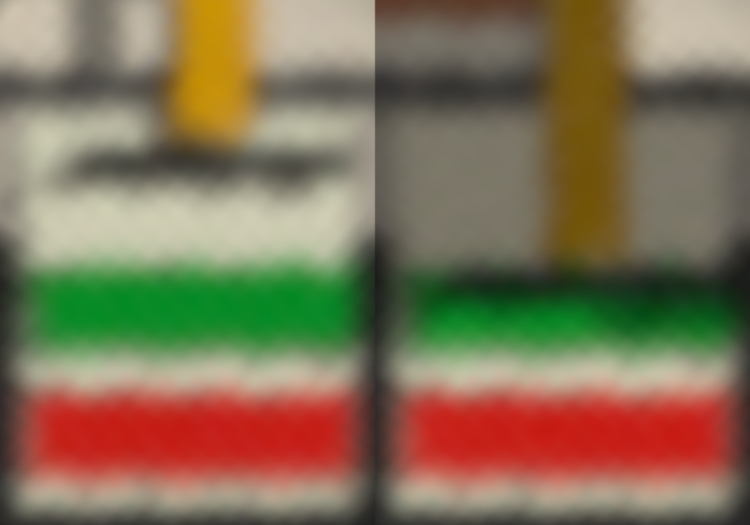

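Run:
```python
from gauge import *
for n in("scene2","scene9"):
    a=rect(dict(np.load(n+".npz"))).astype(float)
    for sl in (slice(40,105),slice(170,215)):
        c=a[:,sl].mean(1);br=c.sum(1);lo,hi=(80,150) if n=="scene2" else (155,215)
        k=lo+br[lo:hi].argmin()
        w=np.arange(k-8,k+9);d=br[w].max()-br[w];print(n,sl,"dark min mm",40+.2*k,40+.2*(w*d).sum()/d.sum())
        g=c[:,1]-c[:,0];r=c[:,0]-c[:,1]
        print(" green rows mm",40+.2*np.flatnonzero(g>40)[[0,-1]]," red",40+.2*np.flatnonzero(r>80)[[0,-1]])
```

```text
scene2 slice(40, 105, None) dark min mm 62.0 62.118788162611
 green rows mm [75.6 86.6]  red [ 92.6 103.4]
scene2 slice(170, 215, None) dark min mm 62.2 62.16872872872872
 green rows mm [75.2 86.6]  red [ 92.8 103.6]
scene9 slice(40, 105, None) dark min mm 78.80000000000001 78.84044563053331
 green rows mm [78.8 86.8]  red [ 92.6 103.4]
scene9 slice(170, 215, None) dark min mm 78.6 78.81288577978955
 green rows mm [79.8 86.4]  red [ 92.8 103.4]
```

Run:
```python
from h import *
for i in range(3):
    sleep(.3);s=get_state();print(*[str(v) for v in wf(s).values()],s["finger_gap"])
f=grab_frame("scene");cv2.imwrite("pics/s10.png",cv2.resize(f["img"][:,:,::-1],None,fx=1.5,fy=1.5,interpolation=cv2.INTER_CUBIC))
f=grab_frame("wrist");cv2.imwrite("pics/w10.png",f["img"][:,:,::-1])
```

```text
21.39 -33.43 0.24 5.89 0.0004 -13.5 0.9 8.0 -0.03 0.6459260107623184
21.69 -33.4 0.21 5.91 0.0003 -14.1 0.6 7.9 -0.07 0.6481456055605416
21.99 -33.42 0.17 5.9 0.0003 -13.6 1.4 8.1 -0.04 0.6474522326280702
```

View pics/s10.png

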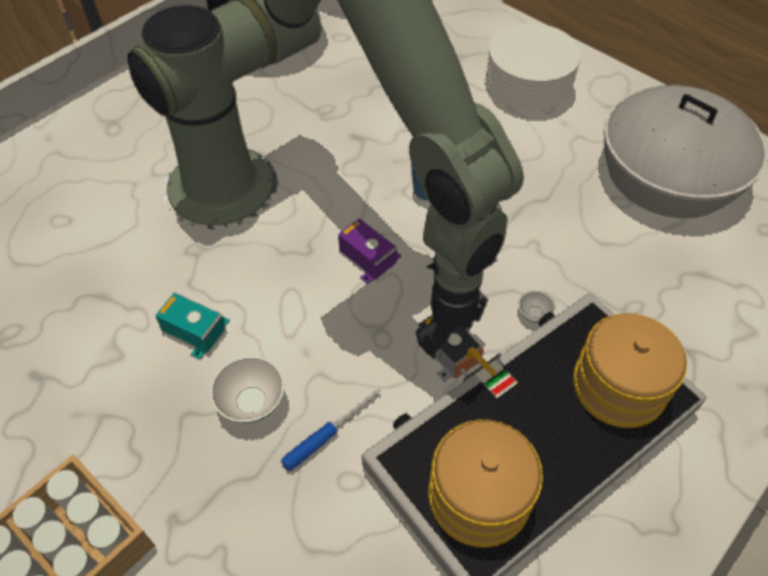

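View pics/w10.png

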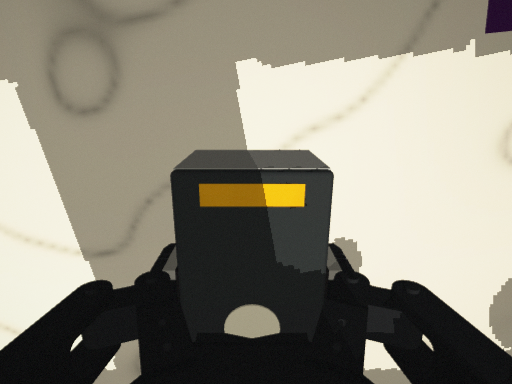

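```bash
python3 -c "
from cell import *
print(sign_off())"
```

```text
the job is handed in; nothing more can be done
None
```

The grey control box is pressed against the sensing plate with its cover latched. The arm is still holding it, and I handed the job in at about 22 s.

- **Cover:** I followed the cover's arc down with closed fingers and pressed to about 18 N. After I let go, the pictures showed it staying shut and the box not moved.
- **Slide and push:** I gripped the box across its sides with 50 N, slid it to the plate, squared it and pushed in slowly.
- **Position:** The tool is within about 0.2 mm of the plate's centre line and 0.02° of its measured yaw. The moment about the vertical is near zero, which fits flat contact. My two ways of measuring the plate's yaw differed by about 0.6°.
- **Gauge:** The pointer's movement in the picture gives 16.5 mm of plate travel, and the tool position gives 15 to 15.6 mm, against the wanted 16 mm. Both fall in the middle of the green band, and it never came near the red.
- **Pointer in the raw picture:** It looks nearer the front of the green. I put that down to the pointer standing above the scale and the camera viewing at a slant. I had no straight-down view to confirm it because the arm blocked the top camera.
- **Push force:** The wrist reads about 13.6 N. I take that as about 10 N from the spring plus roughly 3.5 N of friction, because the tool is also pressing down with about 8 N.
- **Lift during the slide:** For about 10 mm just before contact the wrist carried roughly the box's weight. The box may have lifted by a few tenths of a millimetre there before I set it down again.
- **Steadiness and surroundings:** Over the last second before handing in, the tool moved less than 0.1 mm. The bowl, screwdriver and dish looked untouched in the last scene picture, and nothing came near the cup or bottle, which the arm was hiding.

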